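# Tilt a photomask to the inspection angle and hold it

## Task

The photomask lies in the tilting inspection frame: turn the black rotary handle on the vacuum manifold a quarter turn clockwise from off to on, and only then take the frame by its bow handle and swing it up smoothly until its steel pointer is level with the index clamp on the quadrant. The job finishes while you are still holding it: keep the handle gripped and the frame still at the index, do not set it down, with the mask in its nest and the vacuum left on. Leave the index clamp and the other things on the bench where they are.

Things in the scene. Friction and masses are not known exactly. Their poses are not given: they have to be found in the camera images.
- stage: Tilting mask-inspection stage, bolted down: black base plate 225 x 200 x 12 mm. Origin on the bench surface; its x runs level from the handle end (-x) to the hinge end (+x), z up; yaw within 0.22 rad. Hinge line parallel to its y, at x = +115, z = 52 mm in this frame. An upright aluminium quadrant stands along its -y side (y = -114 mm), up to 190 mm high.
- tilt_hinge (a point): Middle of the frame's hinge line, 52 mm above the bench.
- tilt (a joint): Angle of the tilting frame in rad: 0 = flat on its rests (start), grows as the handle end is swung up, stop at 1.15. It is free to turn and falls back flat if let go; with the mask about 3 to 4 N upward at the handle holds it.
- frame: The tilting frame: black window frame 180 x 180 x 8 mm, from 5 to 185 mm from the hinge line, with a 5 mm lip round the nest for the mask. Origin on the hinge line; its x points from the handle to the hinge, z is the normal of the mask.
- nest_center (a point): Centre of the nest in the frame, in the plane on which the mask lies.
- handle_mid (a point): Middle of the bow handle's bar, on its axis: aluminium round bar, 12 mm in diameter, parallel to the hinge line, 114 mm free between its two legs, 47 mm clear of the frame's free edge. It lies 238 mm from the hinge line (2 mm below the frame's plane through it), 50 mm above the bench when flat. The bar may turn between the fingers; the fingers may not be over 70 mm from this point at the end.
- pointer (a point): Tip of the frame's steel pointer, which stands out from the frame's -y edge beside the quadrant, 130 mm from the hinge line.
- index_line (a point): Where the pointer's tip comes when it is level with the index: on the line of the index clamp, 130 mm from the hinge line, just inside the quadrant. The index clamp is a black block 18 x 16 x 10 mm with a steel thumb screw, astride the quadrant's curved rim, centred 154 mm from the hinge line; it is screwed tight.
- index (a joint): Angle in rad at which the index clamp is set, 0.50 to 0.87, on the same scale as joint tilt: the pointer is level with it when tilt equals index.
- mask: Photomask, glass plate 152 x 152 x 6.4 mm, 0.3 kg, with a dark chrome pattern, lying loose in the frame's nest with 1.5 mm of play all round. Origin in the centre of its underside, z up.
- manifold: Vacuum manifold, fixed to the bench: aluminium block 140 x 80 x 45 mm with a round steel gauge (40 mm in diameter, top at 63 mm) at its +x end and the rotary handle at its -x end. Origin in the centre of its underside; yaw within 0.3 rad. It stands to the left or to the right of the stage.
- valve_grip (a point): On the axis of the rotary handle at grip height, 72 mm above the bench, 32 mm from the manifold's origin towards its -x. The handle is a black bar 56 mm long, 14 mm thick, 57 to 85 mm above the bench, reaching 34 mm from the axis on the side of its white line and 22 mm on the other, on a disc 42 mm in diameter.
- valve (a joint): Rotary handle in rad: 0 = off, the bar along the manifold's x with the white line to its -x (start); pi/2 = on, after a quarter turn clockwise seen from above. A spring detent snaps it home to the nearer end (stops at both ends); the turn takes about 0.12 N m at most.
- lamp_control: Bystander, fixed: white plastic lamp controller 130 x 100 x 51 mm with three grey buttons, on the other side of the stage from the manifold. Origin in the centre of its underside.
- bottle: Bystander, loose: white bottle 56 mm in diameter, 150 mm high, farther out on the bench beside the stage. Origin in the centre of its underside.
- loupe: Bystander, loose: black eye loupe 52 mm in diameter, 50 mm high, farther out on the bench beside the stage. Origin in the centre of its underside.
Mind the look-alikes: they are no part of the job. What is meant by the manifold is not turquoise, and is the smaller of those in its own colour.

How it is judged (in metres and radians):
On the way, in this order (a step that is already met when the one before it is completed fails the run):
1. the vacuum valve's handle is turned on, with the frame still flat (value of joint valve above 1.4 rad and value of joint tilt below 0.1 rad), for 0.2 s.
2. the frame is held still by its handle with the pointer level with the index (distance between pointer and index_line below 0.007 m and velocity of joint tilt between -0.08 and 0.08 rad/s and contact force between the fingers and frame above 0.8 N and distance between the grasp point and handle_mid below 0.07 m and distance between mask and nest_center below 0.008 m and angle between the z axis of mask and the z axis of frame, either way round below 0.06 rad), for 0.5 s.
At the end, for the whole second after the job is handed in: Fingers on the bow handle (over 0.8 N, within 70 mm of its middle), frame still (under 0.08 rad/s) and not propped, pointer within 7 mm (3 degrees) of the index line, mask flat in its nest (within 8 mm), valve on (over 1.4 rad), bottle and loupe within 30 mm of their start (all of step 2 and value of joint valve above 1.4 rad and contact force between frame and bottle below 0.2 N and contact force between frame and loupe below 0.2 N and distance of each of bottle, loupe from where it was at the start of the episode below 0.03 m); the arm keeps its last pose, push and grip.
It fails at once if the frame is swung up (over 0.1 rad) while the vacuum is not on (value of joint tilt above 0.1 rad and value of joint valve below 1.3 rad).
It fails at once if the frame is flung or dropped (over 2 rad/s) (velocity of joint tilt above 2 rad/s or velocity of joint tilt below -2 rad/s).
It fails at once if the mask leaves its nest (distance between mask and nest_center above 0.02 m).
It fails at once if the index clamp is shifted (distance of index_line from where it was at the start of the episode above 0.005 m).
It fails at once if the bottle or the loupe is pushed away or knocked over (distance of any of bottle, loupe from where it was at the start of the episode above 0.03 m or angle between any of bottle, loupe's own z axis and vertical above 0.4 rad).
It also fails if it takes over 53 s, if anything falls off the work surface, if the arm or the gripper's body presses on something with over 40 N, if the wrist force passes 120 N, or if a joint passes its speed limit or range.

## Robot

A 6-joint arm with a two-finger parallel gripper is mounted at the origin on the work surface. World frame = base frame: x ahead of the robot, y to its left, z up, the work surface at z = 0. Lengths are in mm, angles in rad, forces in N, time in s.
With the tool pointing down it reaches from about 350 to 775 mm from the base axis. Payload 7.3 kg.
Tool frame: the origin (TCP) lies on the centre line of the jaws, within the pads' length; the fingertips stand 17 mm ahead of it and the grasp point (between the pads) lies 2 mm behind it; z points along the fingers, y is the line along which they close (so a half turn about z gives the same grasp; the last joint's range is limited). The gripper opens to 92 mm and grips with 3 to 60 N. Pads are 19 mm wide; open, the fingers measure 130 mm over their backs; the gripper's body (75 mm by 190 mm) begins 47 mm behind the grasp point.
Start: joints at [-0.146, 0.342, 1.524, -0, 1.275, -0.146], TCP at [525.021, 0.019, 207.741] pointing down, gripper open.
Joint ranges: [-2.53, 2.53], [-0.77, 2.02], [0.04, 2.7], [-1, 4.14], [0.28, 2.66], [-3.11, 3.11]. Speed limits (rad/s): [2.57, 2.57, 3.14, 3.14, 3.14, 3.14].

## Interface

Orientations are given as [roll, pitch, yaw] about the fixed x, y, z axes, in that order (R = Rz(yaw) Ry(pitch) Rx(roll)).
In Python, from plant import bot gives the robot as it stands. The module is installed in compiled form; this text tells all that it offers.
- The arm moves only by the shell command python3 -m pendant 'ROWS'. ROWS is JSON, a list of rows, each a list of 3 entries, a list of its own where there are three numbers: the shift along the world's x, y, z as a fraction of full scale, then the turn, a rotation vector about the world's x, y, z as a fraction of full scale, then the opening, from -1 (shut) to 1 (fully open), so that 0 is half open. In form: [[[tx, ty, tz], [rx, ry, rz], claw], ...]. A call has exactly 10 rows; each row shifts and turns the commanded pose from where the row before left it; what a row does not reach is not made up. Full scale, the value 1, is 30 mm for a shift and 0.12 rad for a turn. A row lasts 1/12 s, in which the tool goes at most 41.7 mm and 7.16 degrees, less where a joint would pass 70% of its speed; a pose out of reach is approached as far as the arm can. A call with a number of a shift or a turn outside -1 to 1 is refused whole. A call with a gripper value outside its range is refused whole. The fingers move at their own pace and stop on an object; the grip force is fixed at half the most. Time passes only in rows, so rows that do not move let the fingers close, or fill a call up. It gives the time, the measured TCP pose, the force, the opening and the grip force at its end, in the units of the state.
- bot.get_obs(): the state, without advancing time (a new reading comes with each control period).
- bot.capture(name): name is "scene" or "side" or "wrist"; returns the picture (480x640x3 uint8, blue, green, red); there is no depth.
- bot.camera_params(name): a dict with "fovy" (degrees; the focal length in pixels is half the picture's height over the tangent of half this angle, whatever the lens; pixels are square), "cx", "cy" (the principal point, pixels), "camera_from_world" (4x4, takes a point from world to camera coordinates). Camera axes: x right, y down, z forward; pixel columns grow to the right and rows downward; lengths in mm; the calibration is good to about 2 mm. A picture is of the moment at which its call begins: read the wrist's pose just before it. camera_params takes no time and is no camera call; for the wrist camera it gives the pose at the moment of the call.
- bot.close_job(): hands the job in; it is judged then, once.
The state is a dict: "time": time; "joint_positions": joint angles; "dq": joint speeds; "tau": joint torques, N m; "tool_pos": TCP position; "tcp_rot": TCP orientation; "contact_force": force on the tool from outside, world axes, zero at the start; "moment": the same for the moment, N m; "grip_width": finger opening in mm; "finger_force": force on a finger pad.
Only numpy, scipy, OpenCV 4.12 (cv2) and the standard library are available. Lean on these libraries where they do the work, as an engineer would, in place of code of your own. Each camera call takes 0.05 s, during which the arm holds its last target. There are 200 camera calls.

## Working session

There is one attempt and no reset: what is moved stays moved. The work goes in short steps, Python scripts to look and compute and a shell command to move; the robot and the scene stay as the last step left them, time stands still between calls to the robot, and variables do not carry over. Pictures are saved under pics/ and viewed, at most 10 in all, crops included, and the job is handed in when it is done.

```bash
mkdir -p pics
cat > h.py <<'E'
import numpy as np,cv2
from plant import bot
def par(n):
    p=bot.camera_params(n);f=240/np.tan(np.radians(p['fovy'])/2);return f,p['cx'],p['cy'],np.array(p['camera_from_world'])
def at(n,u,v,z,P=None):
    f,cx,cy,T=P or par(n);R=T[:3,:3];c=-R.T@T[:3,3];d=R.T@np.array([(u-cx)/f,(v-cy)/f,1]);return c+d*(z-c[2])/d[2]
def pix(n,X,P=None):
    f,cx,cy,T=P or par(n);q=T[:3,:3]@np.array(X)+T[:3,3];return np.array([cx+f*q[0]/q[2],cy+f*q[1]/q[2]])
E
python3 - <<'E'
from h import *
for n in("scene","side"):
    cv2.imwrite(f"pics/{n}0.png",bot.capture(n)); f,cx,cy,T=par(n);print(n,f,cx,cy,-T[:3,:3].T@T[:3,3])
print(bot.get_obs())
E
```

```text
scene 538.0152520113011 319.3675705685299 243.32166829064693 [1487.98000614  432.03000445 1076.74048787]
side 549.6555030685332 327.29512693654453 241.38708226565228 [-109.07575339 1103.29137172  828.44312902]
{'time': 0.1, 'joint_positions': array([-1.45999496e-01,  3.42655031e-01,  1.52493219e+00, -3.37256875e-05,
        1.27540331e+00, -1.45992141e-01]), 'dq': array([ 0.00045201, -0.00274723, -0.00461399, -0.00132395, -0.00037915,
        0.0005968 ]), 'tau': array([ 1.49919495e-03, -4.32001984e+01, -2.44694173e+01,  7.19219679e-02,
        5.25739230e-02, -9.79429342e-05]), 'tool_pos': array([5.24602638e+02, 6.99607576e-02, 2.07109717e+02]), 'tcp_rot': array([-3.14020495e+00, -1.71447698e-04,  1.57079869e+00]), 'contact_force': array([-0.46384444,  0.919717  ,  0.28096716]), 'moment': array([-0.01828504,  0.02370047,  0.01165141]), 'finger_force': 0.0, 'grip_width': 91.9321600377074}
```

View pics/scene0.png

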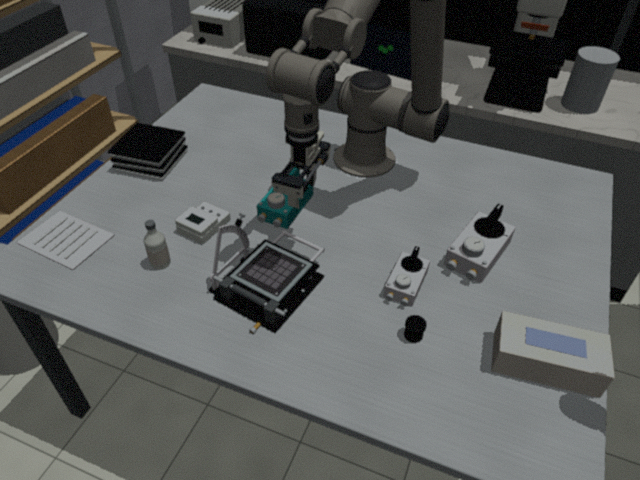

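View pics/side0.png

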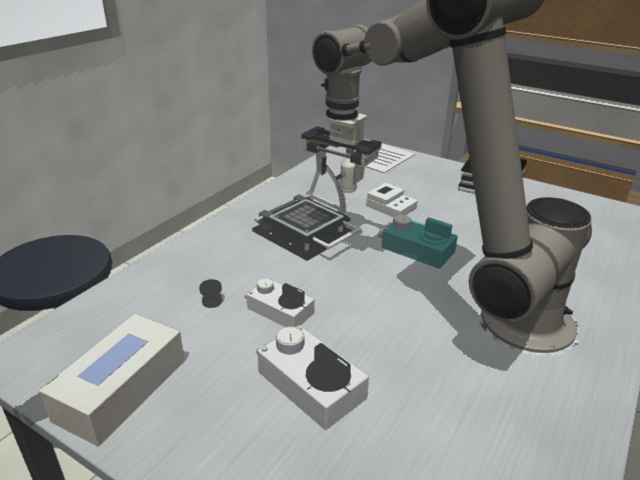

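Manifold candidates in the scene view are turquoise (285,205), large aluminium (482,240) and small aluminium (407,275). The description picks the small aluminium one, so I check it in a close crop.

Run:
```python
from h import *
a=cv2.imread("pics/scene0.png")[205:345,200:440];b=cv2.imread("pics/side0.png")[185:335,200:400]
cv2.imwrite("pics/c1.png",cv2.resize(a,None,fx=3.33,fy=3.33,interpolation=2))
cv2.imwrite("pics/c2.png",cv2.resize(b,None,fx=4,fy=4,interpolation=2))
```

```text
(no output)
```

View pics/c1.png

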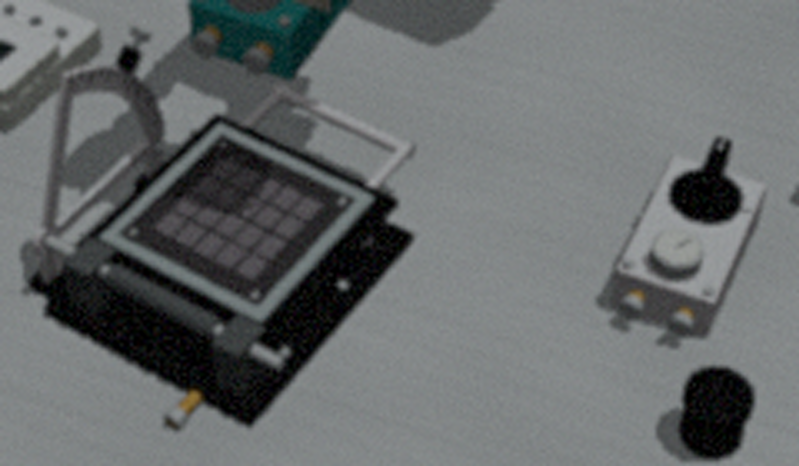

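View pics/c2.png

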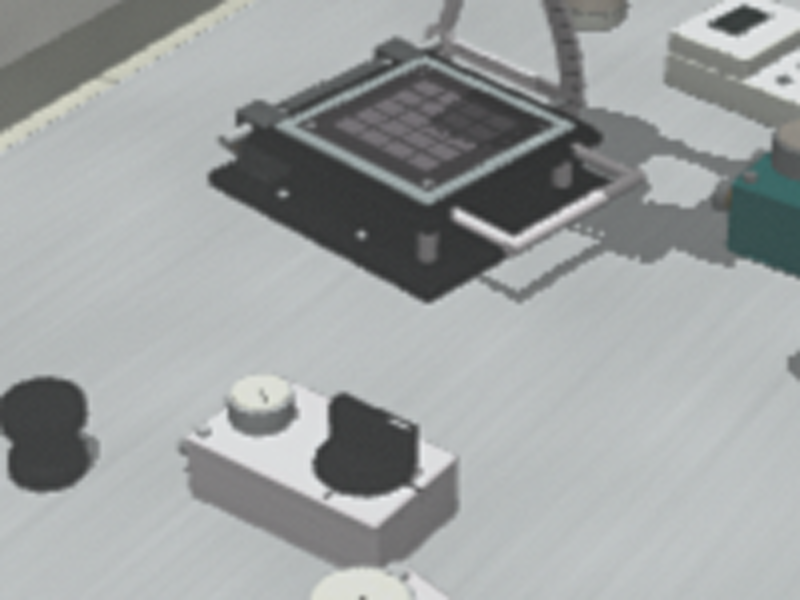

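The small aluminium block has its black handle pointing towards the robot, in the off position. It stands on the +y side of the stage. The bow handle bar runs from (285,92) to (412,150) in crop 1, and the clamp is at (130,60).

Run:
```python
from h import *
S=lambda u,v,z:at("scene",200+u/3.333,205+v/3.333,z)[:2].round(0)
D=lambda u,v,z:at("side",200+u/4,185+v/4,z)[:2].round(0)
print("scene man corners",[S(*p,45) for p in((675,160),(765,185),(710,300),(615,260))],"gauge",S(678,248,63),"disc",S(706,195,57),"line end",S(723,142,85))
print("side man",[D(*p,45) for p in((188,438),(380,528),(458,460),(270,375))],"gauge",D(262,390,63),"lineend",D(417,425,85),"disc",D(366,465,57))
print("bar",S(285,92,50),S(412,150,50),D(515,243,50),D(640,175,50))
print("mask corners z~62",[S(*p,62) for p in((222,122),(373,195),(262,318),(105,238))],[D(*p,62) for p in((425,58),(573,125),(430,203),(280,125))])
# clamp triangulation
def ray(n,u,v):
    f,cx,cy,T=par(n);R=T[:3,:3];return -R.T@T[:3,3],R.T@np.array([(u-cx)/f,(v-cy)/f,1])
print("clamp ray",[S(130,60,z) for z in(130,150,170)])
```

```text
scene man corners [array([440., 260.]), array([439., 334.]), array([575., 326.]), array([564., 247.])] gauge [550. 291.] disc [481. 295.] line end [446. 296.]
side man [array([569., 328.]), array([431., 333.]), array([428., 259.]), array([568., 252.])] gauge [547. 286.] lineend [437. 288.] disc [460. 304.]
bar [496. -65.] [518.  60.] [519.  49.] [493. -75.]
mask corners z~62 [array([561., -91.]), array([588.,  55.]), array([735.,  29.]), array([ 711., -116.])] [array([ 701., -117.]), array([557., -91.]), array([583.,  55.]), array([729.,  26.])]
clamp ray [array([ 588., -154.]), array([ 607., -141.]), array([ 626., -129.])]
```

Estimates from both cameras agree to a few mm:

| Item | Estimate |
|---|---|
| Valve axis | about (469,294), manifold yaw -0.045 |
| Stage yaw | about -0.172 |
| Hinge | about (740,-46) |
| Handle mid | about (506,-7) |
| Index | about 0.72 |

Next I go above the valve and turn the fingers across the bar.

```bash
python3 -m pendant '[[[-0.19,0.98,0],[0,0,1],-0.1],[[-0.19,0.98,0],[0,0,1],-0.1],[[-0.19,0.98,0],[0,0,1],-0.1],[[-0.19,0.98,0],[0,0,1],-0.1],[[-0.19,0.98,0],[0,0,1],-0.1],[[-0.19,0.98,0],[0,0,1],-0.1],[[-0.19,0.98,0],[0,0,1],-0.1],[[-0.19,0.98,0],[0,0,1],-0.1],[[-0.19,0.98,0],[0,0,1],-0.1],[[-0.19,0.98,0],[0,0,1],-0.1]]'
python3 -m pendant '[[[0,0,0],[0,0,0.9],-0.1],[[0,0,0],[0,0,0.9],-0.1],[[0,0,0],[0,0,0.9],-0.1],[[0,0,0],[0,0,0],-0.1],[[0,0,0],[0,0,0],-0.1],[[0,0,0],[0,0,0],-0.1],[[0,0,0],[0,0,0],-0.1],[[0,0,0],[0,0,0],-0.1],[[0,0,0],[0,0,0],-0.1],[[0,0,0],[0,0,0],-0.1]]'
python3 - <<'E'
from h import *
P=par("wrist");I=bot.capture("wrist")
np.save("P1.npy",np.array(P,dtype=object),allow_pickle=True)
for X in((469,294,85),(501,292,45)):print(pix("wrist",X,P))
for s in(-1,1):print([pix("wrist",(501+a*70,292-a*3+s*40,45),P).round() for a in(-1,1)])
cv2.imwrite("pics/w1.png",I)
E
```

```text
time: 0.93
tool_pos: [467.3, 295.3, 207.4]
tcp_rot: [-3.141, -0.001, 2.777]
contact_force: [1.0, 0.1, 0.4]
grip_width: 41.5
finger_force: 0.0
time: 1.77
tool_pos: [468.1, 293.9, 207.8]
tcp_rot: [3.141, 0.0, 3.094]
contact_force: [-0.3, -0.3, 0.2]
grip_width: 41.1
finger_force: 0.0
[320.83423411 229.75415616]
[320.1704473  253.96684562]
[array([274., 178.]), array([279., 326.])]
[array([366., 174.]), array([362., 322.])]
```

View pics/w1.png

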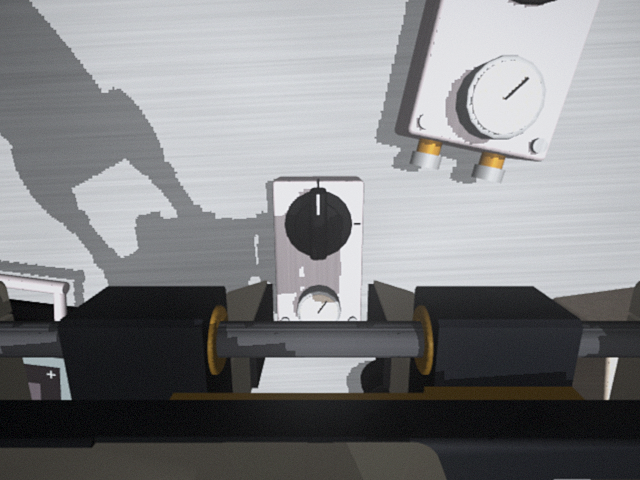

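The wrist view shows the disc centred at (319,224). The bar points up the image in the off position with its white line at (318,203), and the on tick is at the right (357,223). The tool is aligned with the bar.

Run:
```python
from h import *
P=par("wrist")
print(at("wrist",319,224,57,P),at("wrist",317.5,190,85,P),at("wrist",317.5,259,85,P),[at("wrist",*p,45,P).round() for p in((274,179),(362,179))])
```

```text
[470.42809254 292.44826617  57.        ] [437.51372455 292.9247351   85.        ] [493.05616904 290.2053903   85.        ] [array([431., 255.,  45.]), array([435., 331.,  45.])]
```

```bash
python3 -m pendant '[[[0.1,-0.06,-0.9],[0,0,0],-0.1],[[0,0,-0.9],[0,0,0],-0.1],[[0,0,-0.9],[0,0,0],-0.1],[[0,0,-0.9],[0,0,0],-0.1],[[0,0,-0.78],[0,0,0],-0.1],[[0,0,0],[0,0,0],-0.1],[[0,0,0],[0,0,0],-1],[[0,0,0],[0,0,0],-1],[[0,0,0],[0,0,0],-1],[[0,0,0],[0,0,0],-1]]'
python3 -m pendant '[[[0,0,0],[0,0,0],-1],[[0,0,0],[0,0,0],-1],[[0,0,0],[0,0,-0.8],-1],[[0,0,0],[0,0,-0.8],-1],[[0,0,0],[0,0,-0.8],-1],[[0,0,0],[0,0,-0.8],-1],[[0,0,0],[0,0,-0.8],-1],[[0,0,0],[0,0,-0.8],-1],[[0,0,0],[0,0,-0.8],-1],[[0,0,0],[0,0,-0.8],-1]]'
```

```text
time: 2.65
tool_pos: [472.0, 292.7, 78.0]
tcp_rot: [3.14, 0.003, 3.095]
contact_force: [-0.2, -0.4, 0.7]
grip_width: 19.0
finger_force: 0.0
time: 3.48
tool_pos: [471.1, 292.3, 76.7]
tcp_rot: [3.141, 0.0, 2.322]
contact_force: [0.4, -0.3, -0.3]
grip_width: 0.2
finger_force: 0.0
```

The fingers closed on nothing. I look before going on.

Run:
```python
from h import *
I=bot.capture("wrist");J=bot.capture("side")[200:350,220:420]
cv2.imwrite("pics/w2.png",np.hstack([cv2.resize(I,(400,300)),cv2.resize(J,(400,300),interpolation=2)]))
```

```text
(no output)
```

View pics/w2.png

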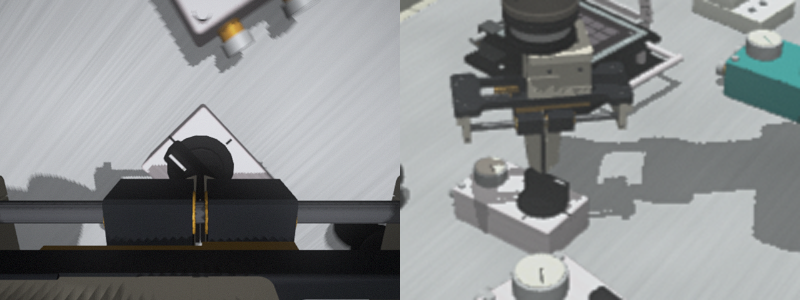

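Run:
```python
from h import *
print(bot.get_obs()['tool_pos'],bot.get_obs()['joint_positions'])
for X in((471,292,60),(471,292,85),(437,293,85),(493,291,85)):
    p=pix("side",X);print("side",p,"crop",400+(p[0]-220)*2,(p[1]-200)*2, "wrist/1.6",pix("wrist",X)/1.6)
I=bot.capture("side")[190:310,220:380];K=bot.capture("scene")[220:310,360:480]
cv2.imwrite("pics/w3.png",np.hstack([cv2.resize(I,(400,300),interpolation=2),cv2.resize(K,(400,300),interpolation=2)]))
```

```text
[471.14208407 292.2918912   76.64665333] [ 4.17022563e-01  5.30267551e-01  1.61687551e+00  3.82037462e-05
  9.93860522e-01 -3.38014696e-01]
side [290.69470831 295.82683467] crop 541.3894166104677 191.65366933042208 wrist/1.6 [199.51785903 171.23240998]
side [290.56984722 286.98567442] crop 541.1396944330885 173.97134884841057 wrist/1.6 [199.48739834 182.61046989]
side [302.85934217 292.30099671] crop 565.7186843371521 184.60199341250086 wrist/1.6 [165.94588001 151.43386143]
side [282.87263418 283.540167  ] crop 525.7452683606756 167.08033400093166 wrist/1.6 [219.64652712 201.95829877]
```

View pics/w3.png

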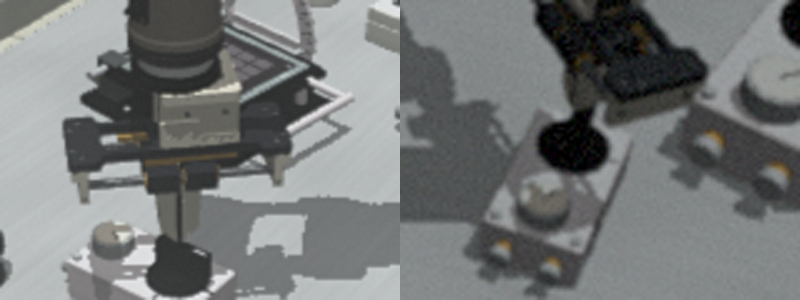

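```bash
python3 -m pendant '[[[0,0,0],[0,0,0.8],-1],[[0,0,0],[0,0,0.8],-1],[[0,0,0],[0,0,0.8],-1],[[0,0,0],[0,0,0.8],-1],[[0,0,0],[0,0,0.8],-1],[[0,0,0],[0,0,0.8],-1],[[0,0,0],[0,0,0.8],-1],[[0,0,0],[0,0,0.8],-0.1],[[0,0,0],[0,0,0],-0.1],[[0,0,0],[0,0,0],-0.1]]'
python3 - <<'E'
from h import *
P=par("wrist");f,cx,cy,T=P;o=bot.get_obs();t=o['tool_pos'];print(t,o['tcp_rot'],o['grip_width'],"cam",-T[:3,:3].T@T[:3,3],T[:3,:3].round(2).tolist())
for dx in(-9.5,0,9.5):
  for dz in(0,-17):print(dx,dz,[pix("wrist",t+[dx,s*o['grip_width']/2,dz],P).round() for s in(-1,1)])
for X in((437,294,85),(493,291,85),(471,292,57)):print(pix("wrist",X,P).round())
I=bot.capture("wrist");J=bot.capture("side")[210:310,240:340]
cv2.imwrite("pics/w4.png",np.hstack([I[180:430,150:490],cv2.resize(J,(250,250),interpolation=2)]))
E
```

```text
time: 4.52
tool_pos: [471.0, 292.2, 76.4]
tcp_rot: [3.141, 0.0, 3.094]
contact_force: [0.0, 0.6, 0.2]
grip_width: 15.8
finger_force: 0.0
[471.01614379 292.23928603  76.39612832] [3.14143673e+00 6.13782238e-05 3.09358875e+00] 15.813897607845059 cam [401.34367334 294.84636848 253.79089857] [[0.05, 1.0, 0.0], [0.96, -0.05, 0.26], [0.26, -0.01, -0.96]]
-9.5 0 [array([304., 268.]), array([337., 266.])]
-9.5 -17 [array([305., 257.]), array([335., 256.])]
0 0 [array([305., 286.]), array([338., 285.])]
0 -17 [array([306., 275.]), array([336., 273.])]
9.5 0 [array([306., 305.]), array([338., 303.])]
9.5 -17 [array([307., 291.]), array([337., 290.])]
[322. 221.]
[321. 335.]
[321. 272.]
```

View pics/w4.png

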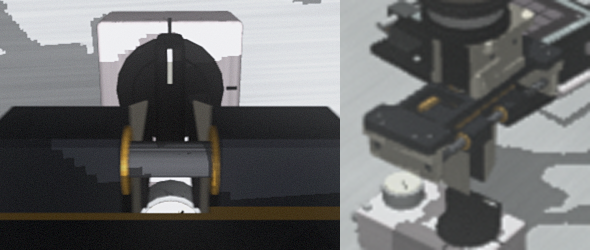

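The picture shows the fingertips hovering above the bar, which has not moved. They are about 30 mm higher than the reported TCP implies. I open and descend in steps, watching the force.

```bash
python3 -m pendant '[[[0,0,0],[0,0,0],-0.1],[[0,0,0],[0,0,0],-0.1],[[0,0,0],[0,0,0],-0.1],[[0,0,-0.1],[0,0,0],-0.1],[[0,0,-0.1],[0,0,0],-0.1],[[0,0,-0.1],[0,0,0],-0.1],[[0,0,-0.1],[0,0,0],-0.1],[[0,0,-0.1],[0,0,0],-0.1],[[0,0,0],[0,0,0],-0.1],[[0,0,0],[0,0,0],-0.1]]'
```

```text
time: 5.45
tool_pos: [470.9, 292.1, 61.1]
tcp_rot: [-3.141, -0.0, 3.095]
contact_force: [0.0, -0.7, 0.5]
grip_width: 41.3
finger_force: 0.0
```

```bash
python3 -m pendant '[[[0,0,-0.1],[0,0,0],-0.1],[[0,0,-0.1],[0,0,0],-0.1],[[0,0,-0.1],[0,0,0],-0.1],[[0,0,0],[0,0,0],-0.1],[[0,0,0],[0,0,0],-1],[[0,0,0],[0,0,0],-1],[[0,0,0],[0,0,0],-1],[[0,0,0],[0,0,0],-1],[[0,0,0],[0,0,0],-1],[[0,0,0],[0,0,0],-1]]'
```

```text
time: 6.28
tool_pos: [471.1, 292.2, 52.5]
tcp_rot: [3.142, 0.0, 3.095]
contact_force: [-0.2, -0.5, -0.6]
grip_width: 13.6
finger_force: 30.0
```

Gripped at 13.6 mm and 30 N. Now the clockwise quarter turn.

```bash
python3 -m pendant '[[[0,0,0],[0,0,-0.95],-1],[[0,0,0],[0,0,-0.95],-1],[[0,0,0],[0,0,-0.95],-1],[[0,0,0],[0,0,-0.95],-1],[[0,0,0],[0,0,-0.95],-1],[[0,0,0],[0,0,-0.95],-1],[[0,0,0],[0,0,-0.95],-1],[[0,0,0],[0,0,-0.95],-1],[[0,0,0],[0,0,-0.95],-1],[[0,0,0],[0,0,-0.95],-1]]'
python3 -m pendant '[[[0,0,0],[0,0,-0.95],-1],[[0,0,0],[0,0,-0.95],-1],[[0,0,0],[0,0,-0.95],-1],[[0,0,0],[0,0,-0.8],-1],[[0,0,0],[0,0,0],-1],[[0,0,0],[0,0,0],-1],[[0,0,0],[0,0,0],-1],[[0,0,0],[0,0,0],-1],[[0,0,0],[0,0,0],-1],[[0,0,0],[0,0,0],-0.1]]'
python3 -m pendant '[[[0,0,0],[0,0,0],-0.1],[[0,0,0],[0,0,0],-0.1],[[0,0,0],[0,0,0],-0.1],[[0,0,0],[0,0,0],-0.1],[[0,0,0.3],[0,0,0],-0.1],[[0,0,0.8],[0,0,0],-0.1],[[0,0,0.8],[0,0,0],-0.1],[[0,0,0.8],[0,0,0],-0.1],[[0,0,0.8],[0,0,0],-0.1],[[0,0,0.8],[0,0,0],-0.1]]'
python3 - <<'E'
from h import *
print(bot.get_obs()['tool_pos'])
I=bot.capture("wrist");J=bot.capture("side")[235:335,230:330]
cv2.imwrite("pics/w5.png",np.hstack([cv2.resize(I,(400,300)),cv2.resize(J,(300,300),interpolation=2)]))
E
```

```text
time: 7.12
tool_pos: [471.5, 292.7, 52.5]
tcp_rot: [3.14, -0.0, 1.949]
contact_force: [1.3, 2.1, -1.2]
grip_width: 13.7
finger_force: 30.0
time: 7.95
tool_pos: [470.8, 292.1, 52.4]
tcp_rot: [-3.141, 0.0, 1.518]
contact_force: [-0.1, 1.5, -0.2]
grip_width: 17.2
finger_force: 0.0
time: 8.78
tool_pos: [470.8, 292.1, 183.3]
tcp_rot: [3.141, -0.0, 1.517]
contact_force: [-0.9, 0.4, -0.2]
grip_width: 41.2
finger_force: 0.0
[470.78837173 292.08727332 183.31723799]
```

```bash
python3 -m pendant '[[[0.12,-1,0],[0,0,-0.1],-0.1],[[0.12,-1,0],[0,0,-0.1],-0.1],[[0.12,-1,0],[0,0,-0.1],-0.1],[[0.12,-1,0],[0,0,-0.1],-0.1],[[0.12,-1,0],[0,0,-0.1],-0.1],[[0.12,-1,0],[0,0,-0.1],-0.1],[[0.12,-1,0],[0,0,-0.1],-0.1],[[0.12,-1,0],[0,0,-0.1],-0.1],[[0.12,-1,0],[0,0,-0.1],-0.1],[[0.12,-1,0],[0,0,-0.1],-0.1]]'
python3 -m pendant '[[[0,0,0],[0,0,0],-0.1],[[0,0,0],[0,0,0],-0.1],[[0,0,0],[0,0,0],-0.1],[[0,0,0],[0,0,0],-0.1],[[0,0,0],[0,0,0],-0.1],[[0,0,0],[0,0,0],-0.1],[[0,0,0],[0,0,0],-0.1],[[0,0,0],[0,0,0],-0.1],[[0,0,0],[0,0,0],-0.1],[[0,0,0],[0,0,0],-0.1]]'
python3 - <<'E'
from h import *
o=bot.get_obs();print(o['tool_pos'],o['tcp_rot'])
P=par("wrist");f,cx,cy,T=P;R=T[:3,:3];print("cam",-R.T@T[:3,3])
for X in((506,-7,50),(498,-65,50),(518,53,50),tuple(o['tool_pos'])):print(pix("wrist",X,P).round())
I=bot.capture("wrist");K=bot.capture("side");a=cv2.resize(K[240:330,240:330],(240,240),interpolation=2)
b=cv2.resize(cv2.imread("pics/w5.png")[:,:400],(160,120))
r=np.vstack([a,cv2.resize(bot.capture("scene")[240:310,380:450],(240,240),interpolation=2)])[:480,:150+10]
r=np.vstack([cv2.resize(a,(160,160)),cv2.resize(bot.capture("scene")[240:310,380:450],(160,160),interpolation=2),np.zeros((40,160,3),np.uint8),b])
cv2.imwrite("pics/w6.png",np.hstack([I,r]))
E
```

```text
time: 9.72
tool_pos: [506.5, -9.2, 181.2]
tcp_rot: [-3.141, 0.0, 1.396]
contact_force: [-0.4, 0.2, 0.1]
grip_width: 41.3
finger_force: 0.0
time: 10.55
tool_pos: [507.0, -7.6, 181.3]
tcp_rot: [3.142, 0.0, 1.397]
contact_force: [-0.5, -0.1, -0.3]
grip_width: 41.3
finger_force: 0.0
[507.01185134  -7.62634531 181.34570431] [3.14152200e+00 9.81284990e-06 1.39709538e+00]
cam [519.89220405  61.03261249 358.73353725]
[317. 226.]
[320. 293.]
[319. 148.]
[318. 286.]
```

View pics/w6.png

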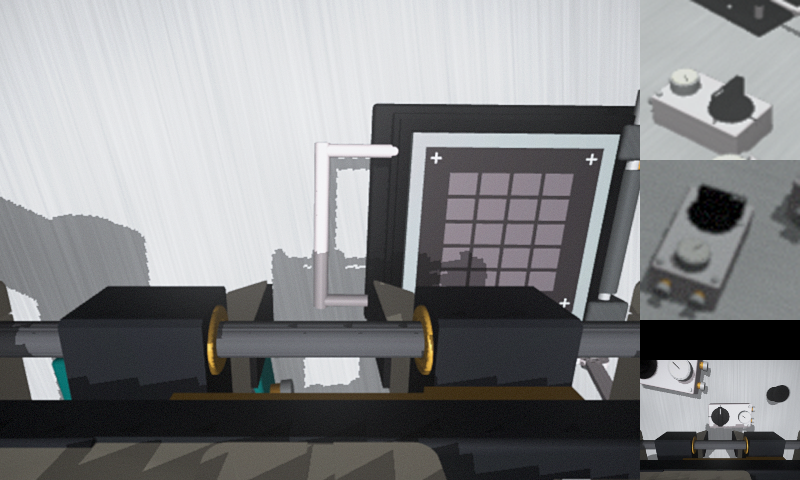

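The valve is on: its line now points to +y, and the scene crop shows the bar across the block. The bow bar is vertical in the wrist view at column 321, rows 145–305, with its middle at about (321,225), 1–2 mm from the prediction. I descend and grip.

```bash
python3 -c "
from h import *
print(at('wrist',321,225,50))"
python3 -m pendant '[[[0.06,0,-0.8],[0,0,0],-0.1],[[0,0,-0.8],[0,0,0],-0.1],[[0,0,-0.8],[0,0,0],-0.1],[[0,0,-0.8],[0,0,0],-0.1],[[0,0,-0.7],[0,0,0],-0.1],[[0,0,-0.4],[0,0,0],-0.1],[[0,0,-0.3],[0,0,0],-0.1],[[0,0,-0.3],[0,0,0],-0.1],[[0,0,-0.2],[0,0,0],-0.1],[[0,0,0],[0,0,0],-0.1]]'
python3 -m pendant '[[[0,0,-0.1],[0,0,0],-0.1],[[0,0,-0.1],[0,0,0],-0.1],[[0,0,0],[0,0,0],-0.1],[[0,0,0],[0,0,0],-1],[[0,0,0],[0,0,0],-1],[[0,0,0],[0,0,0],-1],[[0,0,0],[0,0,0],-1],[[0,0,0],[0,0,0],-1],[[0,0,0],[0,0,0],-1],[[0,0,0],[0,0,0],-1]]'
```

```text
[508.94441861  -6.86449536  50.        ]
time: 11.58
tool_pos: [508.4, -7.8, 27.6]
tcp_rot: [-3.14, 0.0, 1.397]
contact_force: [-0.6, -0.3, 0.6]
grip_width: 41.0
finger_force: 0.0
time: 12.42
tool_pos: [508.0, -7.6, 22.4]
tcp_rot: [-3.14, 0.0, 1.397]
contact_force: [-4.8, 0.6, 5.0]
grip_width: 10.9
finger_force: 30.0
```

Width is 10.9 mm with a 5 N upward push, so the tips probably bite above the bar's axis. I reopen, go 12 mm lower and regrip.

```bash
python3 -m pendant '[[[0,0,0],[0,0,0],-0.1],[[0,0,0],[0,0,0],-0.1],[[0.02,0,0],[0,0,0],-0.1],[[0,0,-0.1],[0,0,0],-0.1],[[0,0,-0.1],[0,0,0],-0.1],[[0,0,-0.1],[0,0,0],-0.1],[[0,0,-0.1],[0,0,0],-0.1],[[0,0,0],[0,0,0],-0.1],[[0,0,0],[0,0,0],-0.1],[[0,0,0],[0,0,0],-0.1]]'
python3 -m pendant '[[[0,0,0],[0,0,0],-1],[[0,0,0],[0,0,0],-1],[[0,0,0],[0,0,0],-1],[[0,0,0],[0,0,0],-1],[[0,0,0],[0,0,0],-1],[[0,0,0],[0,0,0],-1],[[0,0,0],[0,0,0],-1],[[0,0,0],[0,0,0],-1],[[0,0,0],[0,0,0],-1],[[0,0,0],[0,0,0],-1]]'
```

```text
time: 13.25
tool_pos: [509.4, -7.8, 10.3]
tcp_rot: [3.142, -0.0, 1.397]
contact_force: [-0.1, 0.3, -0.1]
grip_width: 41.0
finger_force: 0.0
time: 14.08
tool_pos: [508.0, -7.5, 10.2]
tcp_rot: [-3.139, 0.0, 1.397]
contact_force: [-5.4, 1.2, 4.7]
grip_width: 10.8
finger_force: 30.0
```

The grip is the same, 10.8 mm at 30 N, so it is solid on the bar. Next I work out the arc.

Run:
```python
import numpy as np
t=np.array([0,.01,.025,.045,.07,.10,.135,.17,.205,.24,.275,.31,.345,.38,.415,.45,.485,.52,.555,.585,.61,.635,.655,.67,.68])
x=-238*np.cos(t)-2*np.sin(t);z=238*np.sin(t)-2*np.cos(t)
for i in range(1,len(t)):
    d=x[i]-x[i-1];print(i,t[i],(np.array([.985*d,-.174*d,z[i]-z[i-1]])/30).round(2).tolist())
```

```text
1 0.01 [-0.0, 0.0, 0.08]
2 0.025 [0.0, -0.0, 0.12]
3 0.045 [0.0, -0.0, 0.16]
4 0.07 [0.01, -0.0, 0.2]
5 0.1 [0.02, -0.0, 0.24]
6 0.135 [0.03, -0.01, 0.28]
7 0.17 [0.04, -0.01, 0.27]
8 0.205 [0.05, -0.01, 0.27]
9 0.24 [0.06, -0.01, 0.27]
10 0.275 [0.07, -0.01, 0.27]
11 0.31 [0.08, -0.01, 0.27]
12 0.345 [0.09, -0.02, 0.26]
13 0.38 [0.09, -0.02, 0.26]
14 0.415 [0.1, -0.02, 0.26]
15 0.45 [0.11, -0.02, 0.25]
16 0.485 [0.12, -0.02, 0.25]
17 0.52 [0.13, -0.02, 0.24]
18 0.555 [0.14, -0.02, 0.24]
19 0.585 [0.12, -0.02, 0.2]
20 0.61 [0.11, -0.02, 0.16]
21 0.635 [0.11, -0.02, 0.16]
22 0.655 [0.09, -0.02, 0.13]
23 0.67 [0.07, -0.01, 0.09]
24 0.68 [0.05, -0.01, 0.06]
```

```bash
python3 -m pendant '[[[0,0,0.08],[0,0,0],-1],[[0,0,0.12],[0,0,0],-1],[[0,0,0.16],[0,0,0],-1],[[0.01,0,0.2],[0,0,0],-1],[[0.02,0,0.24],[0,0,0],-1],[[0.03,-0.01,0.28],[0,0,0],-1],[[0.04,-0.01,0.27],[0,0,0],-1],[[0.05,-0.01,0.27],[0,0,0],-1],[[0.06,-0.01,0.2],[0,0,0],-1],[[0.03,-0.01,0.1],[0,0,0],-1]]'
```

```text
time: 14.92
tool_pos: [514.3, -8.7, 68.5]
tcp_rot: [-3.137, -0.0, 1.397]
contact_force: [-10.4, 2.1, -1.5]
grip_width: 11.1
finger_force: 30.0
```

```bash
python3 -m pendant '[[[0.04,-0.01,0.15],[0,0,0],-1],[[0.07,-0.01,0.25],[0,0,0],-1],[[0.08,-0.01,0.27],[0,0,0],-1],[[0.09,-0.02,0.26],[0,0,0],-1],[[0.1,-0.02,0.26],[0,0,0],-1],[[0.1,-0.02,0.26],[0,0,0],-1],[[0.11,-0.02,0.25],[0,0,0],-1],[[0.12,-0.02,0.25],[0,0,0],-1],[[0.12,-0.02,0.23],[0,0,0],-1],[[0.1,-0.02,0.18],[0,0,0],-1]]'
python3 -m pendant '[[[0.12,-0.02,0.2],[0,0,0],-1],[[0.11,-0.02,0.17],[0,0,0],-1],[[0.1,-0.02,0.15],[0,0,0],-1],[[0.1,-0.02,0.14],[0,0,0],-1],[[0.08,-0.01,0.1],[0,0,0],-1],[[0.05,-0.01,0.06],[0,0,0],-1],[[0,0,0],[0,0,0],-1],[[0,0,0],[0,0,0],-1],[[0,0,0],[0,0,0],-1],[[0,0,0],[0,0,0],-1]]'
python3 - <<'E'
from h import *
o=bot.get_obs();t=np.arcsin((o['tool_pos'][2]-10.2)/238);print(o['tool_pos'],t)
yaw=-.174;X=np.array([np.cos(yaw),np.sin(yaw),0]);Y=np.array([-np.sin(yaw),np.cos(yaw),0])
m=np.array([508.5,-7,0]);H=m+238*X+[0,0,52]
print("hinge",H)
out=[]
for n,c in(("scene",(205,200,130,105)),("side",(285,140,130,105))):
    I=bot.capture(n);cv2.imwrite(f"pics/raw_{n}.png",I);u,v,w,h=c
    k=4;J=cv2.resize(I[v:v+h,u:u+w],None,fx=k*.75,fy=k*.75,interpolation=2);k*=.75
    for r,y,a,col in[(154,-114,a,(0,0,255)) for a in(.5,.6,.7,.8)]+[(130,-109,t,(0,255,0))]:
        q=pix(n,H+Y*y+r*(-X*np.cos(a)+np.array([0,0,np.sin(a)])));cv2.circle(J,tuple(int(e) for e in((q-[u,v])*k)),2,col,-1);print(n,a,q.round(1))
    out.append(J)
cv2.imwrite("pics/f1.png",np.hstack(out))
E
```

```text
time: 15.75
tool_pos: [542.6, -13.9, 139.9]
tcp_rot: [-3.138, 0.0, 1.397]
contact_force: [-10.1, 1.1, 1.8]
grip_width: 10.7
finger_force: 30.0
time: 16.58
tool_pos: [559.3, -17.0, 164.7]
tcp_rot: [-3.138, 0.0, 1.397]
contact_force: [-11.1, 2.3, 6.3]
grip_width: 10.7
finger_force: 30.0
[559.32387902 -17.0472827  164.68482555] 0.7063953403819806
hinge [742.90623681 -48.20335115  52.        ]
scene 0.5 [244.4 226.4]
scene 0.6 [242.1 224.4]
scene 0.7 [239.4 222.8]
scene 0.8 [236.4 221.8]
scene 0.7063953403819806 [236.8 232. ]
side 0.5 [342.4 187.2]
side 0.6 [340.5 182.2]
side 0.7 [338.2 177.4]
side 0.8 [335.5 172.7]
side 0.7063953403819806 [331.9 180.6]
```

View pics/f1.png

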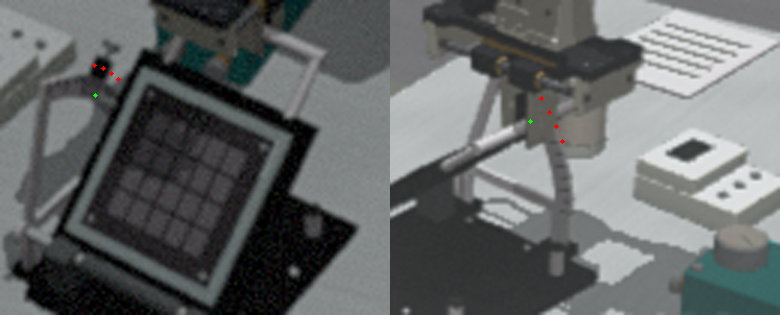

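The scene crop shows the clamp's black block at about (238.7,222.3), between the 0.7 and 0.8 marks, with the pointer just below it. In the side view the gripper hides the clamp. I refine its centroid numerically from the starting pictures.

Run:
```python
from h import *
for f,(u,v,w,h) in(("scene0",(229,208,22,26)),("raw_scene",(229,208,22,30)),("side0",(324,160,26,34))):
    g=cv2.cvtColor(cv2.imread(f"pics/{f}.png"),6)[v:v+h,u:u+w];print(f,u,v)
    for i,r in enumerate(g):print(v+i,' '.join('%3d'%x for x in r))
```

```text
scene0 229 208
208 131 127 130 131 129 132 130 132 130 128 131 131 131 131 128 131 128 133 129 129 131 132
209 128 130 126 131 128 126 130 131 131 132 134 136 130 132 129 132 129 128 132 130 128 131
210 126 130 127 130 128 130 128 128 131 133 130 130 129 131 131 131 131 133 129 128 132 130
211 127 129 129 130 130 129 126 130 131 129 130 126 132 132 140 127 133 132 130 130 135 134
212 128 129 131 129 132 129 132 131 131 124 123 123 126 130 130 131 132 131 132 131 130 128
213 116 124 127 132 129 124 129 127 130 124 105  96 109 124 126 130 131 131 131 132 131 133
214  93 116 130 130 130 130 128 131 133 120  95  78  85 101 111 118 121 129 129 130 130 128
215  88 114 127 130 128 128 128 129 131 123  98  85  77  76  78  87 109 127 131 131 132 130
216  87 107 127 127 128 129 129 130 131 133 125  97  76  66  65  80 114 127 131 133 128 133
217  78 110 128 134 129 130 128 125 120 124 118  94  78  85  90 102 122 132 132 128 130 132
218  80  99 127 129 129 129 131 122  94  91  97  81  87 109 126 128 129 131 131 127 131 130
219  80 104 127 133 129 131 128  93  44  40  54  56  86 121 127 132 127 1
[... 7070 characters left out ...]
  92  81  75  88 106 114 105 112 125 128 127 125 124
188 180 182 183 183 181 181 181 181 181 181 182 175 142  99  92  95  95 109 116 109 109 115 125 113 113 112
189 180 181 183 183 182 182 180 181 181 181 183 180 156 100  93  96  96 102 116 122 126 130 133 131 132 129
190 180 182 182 181 182 181 181 182 181 181 182 182 166 108  94  94  91  94 110 121 130 131 131 132 133 130
191 182 180 182 181 182 181 180 181 182 181 182 183 174 135  98  90  82  80  98 118 126 129 130 128 128 128
192 179 181 181 182 182 183 180 181 180 180 180 184 180 153 100  93  95  96 104 114 124 126 128 130 130 131
193 179 181 180 181 182 182 180 181 180 183 183 185 186 169 107  94  96  96 100 127 167 184 184 182 183 184
```

Run:
```python
from h import *
from scipy.optimize import least_squares
a0=np.array([(230,133),(343,202),(133,232),(255,295)])/3.333+[200,205]
a1=np.array([(151,88),(262,153),(91,217),(203,274)])/3+[205,200]
b0=np.array([(425,72),(545,125),(312,125),(430,183)])/4+[200,185]  # side crosses order far-left.. unused
PS=par("scene");PD=par("side")
def model(p):
    hx,hy,yaw,a,n,t,ix=p;X=np.array([np.cos(yaw),np.sin(yaw),0]);Y=np.array([-np.sin(yaw),np.cos(yaw),0]);Z=np.array([0,0,1]);H=np.array([hx,hy,52])
    f=lambda r,y,h,t:H+Y*y-r*(np.cos(t)*X-np.sin(t)*Z)+h*(np.sin(t)*X+np.cos(t)*Z)
    g=[(95+a,-a),(95+a,a),(95-a,-a),(95-a,a)]
    return f,[pix("scene",f(r,y,n,tt),PS) for tt in(0,t) for r,y in g]+[pix("scene",f(154,-114,0,ix),PS)],pix("side",f(154,-114,0,ix),PD)
def res(p):
    _,s,d=model(p);return np.r_[(np.array(s)-np.vstack([a0,a1,[238.3,222.6]])).ravel(),(d-[338.5,176.5]),(p[4]-8)/3,(p[0]-742)/3,(p[1]+47)/3,(p[2]+.174)/.01]
q=least_squares(res,[742,-47,-.174,65,8,.7,.72]);print(q.x.round(3),q.fun.round(1))
print(bot.get_obs()['tool_pos'])
```

```text
[ 7.42625e+02 -4.88600e+01 -1.84000e-01  5.82320e+01  1.06750e+01
  6.99000e-01  7.24000e-01] [-1.6  2.7  0.4 -0.6  0.  -0.5  0.3 -0.2 -0.3  0.9  0.7 -2.8 -0.  -0.1
  0.   0.3  0.9 -0.3 -0.7 -0.1  0.9  0.2 -0.6 -1. ]
[559.28042221 -17.04383255 164.64381269]
```

The fit gives tilt 0.70 and index 0.724. I raise the frame by about 0.024 rad and hold.

```bash
python3 -m pendant '[[[0.02,0,0.03],[0,0,0],-1],[[0.04,-0.01,0.04],[0,0,0],-1],[[0.04,-0.01,0.04],[0,0,0],-1],[[0.02,0,0.03],[0,0,0],-1],[[0,0,0],[0,0,0],-1],[[0,0,0],[0,0,0],-1],[[0,0,0],[0,0,0],-1],[[0,0,0],[0,0,0],-1],[[0,0,0],[0,0,0],-1],[[0,0,0],[0,0,0],-1]]'
python3 -m pendant '[[[0,0,0],[0,0,0],-1],[[0,0,0],[0,0,0],-1],[[0,0,0],[0,0,0],-1],[[0,0,0],[0,0,0],-1],[[0,0,0],[0,0,0],-1],[[0,0,0],[0,0,0],-1],[[0,0,0],[0,0,0],-1],[[0,0,0],[0,0,0],-1],[[0,0,0],[0,0,0],-1],[[0,0,0],[0,0,0],-1]]'
python3 - <<'E'
from h import *
I=bot.capture("scene");print("dark clamp unchanged:",I[220:225,236:241].mean());g=cv2.cvtColor(I,6)
old=cv2.cvtColor(cv2.imread("pics/raw_scene.png"),6)
# shift of the mask's upper region -> tilt change
m=old[222:252,245:285]; r=cv2.matchTemplate(g[214:260,237:293],m,5);k=cv2.minMaxLoc(r);print(k[1],np.array(k[3])-[8,8])
print(cv2.phaseCorrelate(np.float32(m),np.float32(g[222:252,245:285])))
E
```

```text
time: 17.52
tool_pos: [562.8, -17.7, 169.1]
tcp_rot: [-3.138, 0.0, 1.397]
contact_force: [-13.1, 0.8, 6.0]
grip_width: 11.0
finger_force: 30.0
time: 18.35
tool_pos: [562.8, -17.7, 169.1]
tcp_rot: [-3.138, 0.0, 1.397]
contact_force: [-13.4, 2.3, 6.7]
grip_width: 10.8
finger_force: 30.0
dark clamp unchanged: 13.306666666666667
0.9519627690315247 [-1  0]
((-0.4624494541723152, 0.23036875570921111), 0.9531769887606303)
```

```bash
python3 -c "
from plant import bot
print(bot.close_job())"
```

```text
the job is handed in; nothing more can be done
None
```

I handed the job in with the valve turned on and the frame held by its handle at about 0.72 rad, against an index measured at 0.724. The grip was 30 N and the robot's clock read about 18 s. The hand-in gave no verdict, and my picture limit was spent, so I did not see the final pose.

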